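# Turn the tube rotator until the red-capped tube stands upright

### The job

The tube rotator on the laboratory bench is switched off; its six-spoked wheel carries three culture tubes, one with a red cap. Push one spoke after another gently round with a fingertip until the red-capped tube points straight up, cap at the top, ready to be opened, and leave the wheel at rest like that. Touch only the spokes, not the tubes, pinch and lift nothing, do not spin the wheel fast or shove the rotator, and leave the rack, flask, bottle and dish where they are.

Things in the scene. Friction and masses are not known exactly. Their poses are not given: they have to be found in the camera images.
- rotator: The bench-top tube rotator, an off-white machine of about 4 kg (3.4 to 5.2 kg) standing loose on rubber feet. Origin: on the bench under the machine; its x axis points from front to back (the wheel is on its front, -x, which faces roughly the robot), y to its left as seen from the robot, z up. Base plate 190 x 170 mm, 19 mm high (x from -85 to +105 mm); motor housing 100 x 72 mm, x from -25 to +75 mm, top 186 mm above the bench.
- axle (a point): Centre of the wheel: on its level axle, mid-thickness of the spokes, 155 mm above the bench and 55 mm in front of the rotator's origin. Axes as the rotator's: x along the axle to the back, z up; the wheel turns in this y-z plane.
- wheel (a joint): Angle of the wheel in rad. 0 (and plus or minus 2 pi): the red-capped tube points straight up. Positive turns the wheel clockwise as the robot sees it from the front (its top goes towards the rotator's -y). It turns freely either way, up to 7 rad each way from 0, against a slip clutch of about 0.15 N m (about 2 N at 80 mm from the axle), and stays where it is left; it is in balance.
- spokes: The six spokes of the wheel. Origin at the wheel's centre, x along the axle to the back, z outward along the spoke that carries the red-capped tube (straight up when the job is done). Spokes every 60 degrees: flat aluminium bars 24 mm wide, 10 mm thick along the axle, without a rim, reaching from the black hub (radius 30 mm) to 105 mm from the axle. Small black spring clips on their front faces; tubes on every other spoke, the three others are empty.
- red_cap (a point): Centre of the outer face of the red cap, 123 mm from the axle and 14 mm in front of the mid-plane of the spokes. Its axes are those of the spokes: z outward along the tube.
- red_tube: Clear culture tube with a red cap, clipped along the front of its spoke, cap outward: tube 14 mm in diameter, cap 20 mm in diameter and 17 mm long, from 36 to 123 mm from the axle; so the cap stands out beyond the end of the spoke, and the tube is narrower than the spoke. Its axis is 14 mm in front of the mid-plane of the spokes. Origin at its round bottom, z towards the cap. Not to be touched.
- blue_tube_a: Same tube with a blue cap, on the spoke 120 degrees clockwise (seen from the robot) from the red one. Not to be touched.
- blue_tube_b: Same tube with a blue cap, on the spoke 120 degrees anticlockwise (seen from the robot) from the red one. Not to be touched.
- rack: Loose wooden tube rack 200 x 46 x 45 mm (long along its x) with four white-capped tubes up to 118 mm high; origin at the centre of its underside. Bystander.
- flask: Loose conical glass flask with a stopper, 84 mm in diameter at the foot, 144 mm high; origin at the centre of its underside. Bystander.
- bottle: Loose amber bottle, 64 mm in diameter, about 140 mm high; origin at the centre of its underside. Bystander.
- dish: Loose closed clear culture dish, 90 mm in diameter, 16 mm high; origin at the centre of its underside. Bystander.

How it is judged:
By the outcome, as a careful person would: the job done as asked, in the order asked, and still so for the second after the job is handed in, with the robot touching nothing.
It also fails if it takes over 67 s, if anything falls off the work surface, if the arm or the gripper's body presses on something with over 40 N, if the wrist force passes 120 N, or if a joint passes its speed limit or range.

### The arm

A 6-joint arm with a two-finger parallel gripper is mounted at the origin on the work surface. World frame = base frame: x ahead of the robot, y to its left, z up, the work surface at z = 0. Lengths are in mm, angles in rad, forces in N, time in s.
With the tool pointing down it reaches from about 350 to 950 mm from the base axis. Payload 17.4 kg.
Tool frame: the origin (TCP) lies midway between the tips of the shut fingers; the grasp point (between the pads) lies 19 mm behind it (manip.hold_point_z is the distance from the TCP to the grasp point, in mm); x points along the fingers, z is the direction in which the jaws open and shut, and the axes are right-handed (so a half turn about x gives the same grasp; the last joint's range is limited). The gripper opens to 93 mm and grips with 3 to 60 N. Pads are 15 mm wide; open, the fingers measure 128 mm over their backs; the gripper's body (75 mm by 188 mm) begins 65 mm behind the grasp point.
Start: joints at [1.168, 0.116, 1.442, -0, 1.584, -0.038], TCP at [240.823, 630.584, 218.646] pointing down, gripper open.
Joint ranges: [-2.83, 2.83], [-0.83, 2.19], [0.07, 2.5], [-1.14, 4.28], [0.01, 3], [-2.97, 2.97]. Speed limits (rad/s): [1.89, 1.89, 2.22, 3.14, 3.14, 3.14].

### API

Orientations are given as a rotation vector (axis times angle).
In Python, from cell import monitor, read_camera, camera_model, manip gives the robot as it stands. The module is installed in compiled form; this text tells all that it offers.
- The arm moves only by the tool apply_moves, never from a script. Its argument "deltas" is one flat list of numbers, 7 for each row, row after row: the turn, a rotation vector about the tool's x, y, z in degrees, then the shift along the tool's x, y, z in mm, then the opening, from -1 (shut) to 1 (fully open). A call has 1 to 12 rows; each row shifts and turns the commanded pose from where the row before left it, along the tool's axes as they then stand; what a row does not reach is not made up. A row lasts 1/10 s, in which the tool goes at most 50 mm and 8.59 degrees, less where a joint would pass 70% of its speed; a pose out of reach is approached as far as the arm can. A call with a gripper value outside its range is refused whole. The fingers move at their own pace and stop on an object; "force" is the grip in N (left out, the last holds). Time passes only in rows, so rows that do not move let the fingers close. It gives the time, the measured TCP pose, the force and the opening at its end, in the units of the state.
- monitor.sense(): the state, without advancing time (a new reading comes with each control period).
- read_camera(name): name is "scene" or "top" or "wrist"; returns the picture (480x640x3 uint8, red, green, blue); there is no depth.
- camera_model(name): a dict with "mtx" (3x3 intrinsics, pixels), "rvec" (rotation vector, rad) and "tvec" (3), from world to camera coordinates, as OpenCV has them. Camera axes: x right, y down, z forward; pixel columns grow to the right and rows downward; lengths in mm; the calibration is good to about 2 mm. A picture is of the moment at which its call begins: read the wrist's pose just before it. camera_model takes no time and is no camera call; for the wrist camera it gives the pose at the moment of the call.
- manip.hand_in(): hands the job in, once; it reports no verdict.
The state is a dict: "time": time; "joint_pos": joint angles; "joint_velocities": joint speeds; "effort": joint torques, N m; "tcp_pos": TCP position; "tcp_rot": TCP orientation; "contact_force": force on the tool from outside, world axes, zero at the start; "wrist_torque": the same for the moment, N m; "finger_gap": finger opening in mm.
Only numpy, scipy, OpenCV 4.12 (cv2) and the standard library are available. Lean on these libraries where they do the work, as an engineer would, in place of code of your own. Each camera call takes 0.05 s, during which the arm holds its last target. There are 200 camera calls.

## Working session

There is one attempt and no reset: what is moved stays moved. The work goes in short steps, Python scripts to look and compute and a tool call to move; the robot and the scene stay as the last step left them, time stands still between calls to the robot, and variables do not carry over. Pictures are saved under pics/ and viewed, about 8 in all and at most 12, crops included, and the job is handed in when it is done.

Besides the shell and the picture viewer there is one more tool, called after "Emit:" as name(argument=value, ...) on one line, values as JSON. apply_moves: Moves the arm, as the interface text tells. Its arguments: {"type":"object","properties":{"deltas":{"type":"array","items":{"type":"number"}},"force":{"type":"number"}},"required":["deltas"]}

```bash
mkdir -p pics
python3 - <<'E'
from cell import monitor, read_camera, camera_model
import cv2,numpy as np
for n in ("scene","top"):
    im=read_camera(n); cv2.imwrite(f"pics/{n}0.png",im[:,:,::-1])
    m=camera_model(n); R=cv2.Rodrigues(np.array(m["rvec"]))[0]; print(n,np.array(m["mtx"]).round(1).tolist(),"C",(-R.T@np.array(m["tvec"]).ravel()).round(0), "fwd",R[2].round(2))
s=monitor.sense(); print(s)
E
```

```text
scene [[510.4, 0.0, 327.7], [0.0, 510.4, 237.0], [0.0, 0.0, 1.0]] C [ 886. -432.  873.] fwd [-0.38  0.5  -0.78]
top [[482.7, 0.0, 316.3], [0.0, 482.7, 237.2], [0.0, 0.0, 1.0]] C [ 459.   23. 1161.] fwd [ 0.09  0.01 -1.  ]
{'time': 0.1, 'joint_pos': array([ 1.16819823e+00,  1.16442769e-01,  1.44218860e+00,  2.35147104e-05,
        1.58398715e+00, -3.77798788e-02]), 'joint_velocities': array([-1.06480250e-03, -1.84867156e-03,  2.29473862e-05,  6.67156471e-04,
       -9.15481165e-04, -6.88345951e-04]), 'effort': array([ 1.30886790e-03, -7.22896099e+01, -6.23861074e+01,  7.81749794e-02,
        2.29758705e-02, -1.23578079e-04]), 'tcp_pos': array([240.74623805, 630.41968229, 217.9819205 ]), 'tcp_rot': array([-0.93695757,  1.36089117,  0.936083  ]), 'contact_force': array([-0.52852799, -0.45737567,  0.28252192]), 'wrist_torque': array([-0.01516772, -0.0292621 ,  0.01921295]), 'finger_gap': 92.89778240048632}
```

View pics/scene0.png

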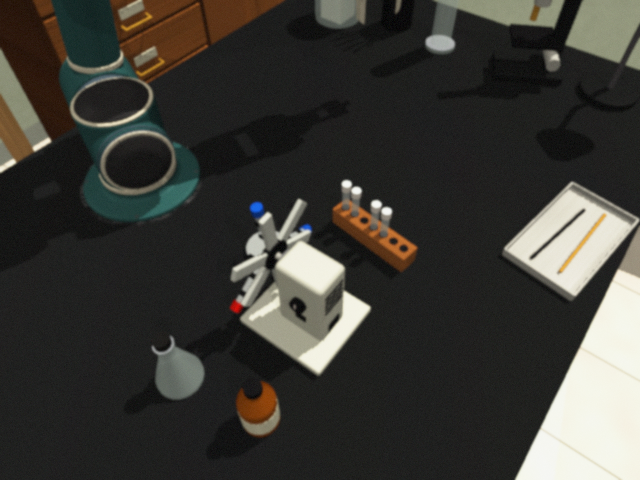

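View pics/top0.png

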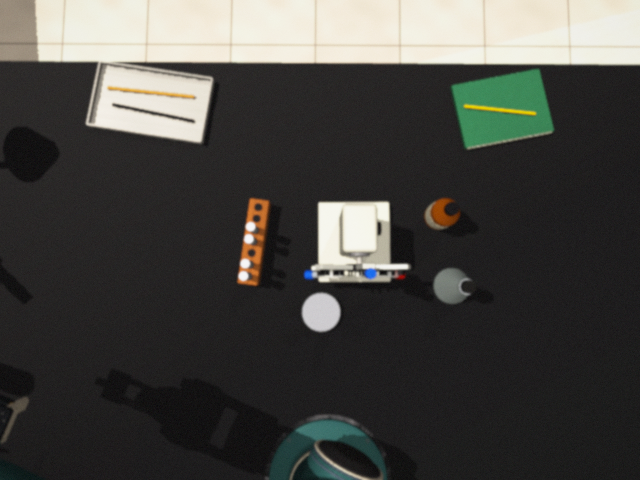

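The top view shows the rotator, with its wheel near (358,268), the red cap at (402,277) low on the −y side, and blue caps at (371,273) and (309,274). In the scene view the red cap is at (237,307) and the blue caps are at (257,209) and (307,229). The dish is at (321,312), directly in front of the wheel's +y half. The flask is at (452,286) on the −y side.

```bash
cat > h.py <<'E'
import cv2,numpy as np
from cell import monitor, read_camera, camera_model
def P(n):
    m=camera_model(n);K=np.array(m["mtx"]);R=cv2.Rodrigues(np.array(m["rvec"]))[0];t=np.array(m["tvec"]).reshape(3,1);return K@np.hstack([R,t])
def tri(a,pa,b,pb):
    X=cv2.triangulatePoints(P(a),P(b),np.array(pa,float).reshape(2,1),np.array(pb,float).reshape(2,1));return (X[:3]/X[3]).ravel()
def onz(n,p,z):
    M=P(n);H=np.c_[M[:,0],M[:,1],M[:,2]*z+M[:,3]];x=np.linalg.solve(H,[p[0],p[1],1.]);return np.r_[x[:2]/x[2],z]
def blobs(im,c,roi,mn=8):
    h=cv2.cvtColor(im,cv2.COLOR_RGB2HSV);H,S,V=cv2.split(h)
    m={'red':((H<6)|(H>174))&(S>150)&(V>70),'blue':(H>105)&(H<130)&(S>150)&(V>70),'white':(S<60)&(V>130)}[c].astype(np.uint8)
    k=np.zeros_like(m);x0,y0,x1,y1=roi;k[y0:y1,x0:x1]=m[y0:y1,x0:x1]
    n,l,s,c=cv2.connectedComponentsWithStats(k);return [(c[i].round(1).tolist(),int(s[i,4]),s[i,:4].tolist()) for i in range(1,n) if s[i,4]>=mn],k
E
python3 - <<'E'
from h import *
T=cv2.imread("pics/top0.png")[:,:,::-1];S=cv2.imread("pics/scene0.png")[:,:,::-1]
for c in('red','blue'):
    print(c,blobs(T,c,(290,230,430,300))[0],blobs(S,c,(210,180,340,330))[0])
_,k=blobs(T,'white',(310,195,400,290));cs,_=cv2.findContours(k,0,2);print([ (cv2.contourArea(c),cv2.boundingRect(c)) for c in cs])
for p in((318,202),(390,202),(390,282),(318,282)):print('base',onz('top',p,19).round(1))
for nm,p,z in(('dish',(321,312),16),('flaskfoot',(450,287),20),('bottle',(438,214),50)):print(nm,onz('top',p,z).round(1))
cv2.imwrite("pics/c1.png",np.hstack([cv2.resize(T[195:325,295:425,::-1],(400,400)),cv2.resize(S[190:320,215:345,::-1],(400,400))]))
E
```

```text
red [([400.8, 276.6], 27, [396, 275, 9, 4])] [([235.5, 306.7], 119, [230, 299, 13, 15])]
blue [([307.5, 274.5], 81, [303, 269, 10, 11]), ([370.0, 273.0], 86, [364, 269, 12, 9])] [([256.5, 208.7], 197, [249, 201, 15, 17]), ([306.5, 226.3], 47, [300, 224, 12, 6])]
[(1.0, (394, 273, 3, 4)), (5374.5, (311, 201, 89, 81))]
base [642.7  27.3  19. ]
base [ 644.1 -144.7   19. ]
base [ 453.8 -143.9   19. ]
base [452.3  25.6  19. ]
dish [382.2  18.   16. ]
flaskfoot [ 443.4 -284.4   20. ]
bottle [ 611.9 -251.1   50. ]
```

View pics/c1.png

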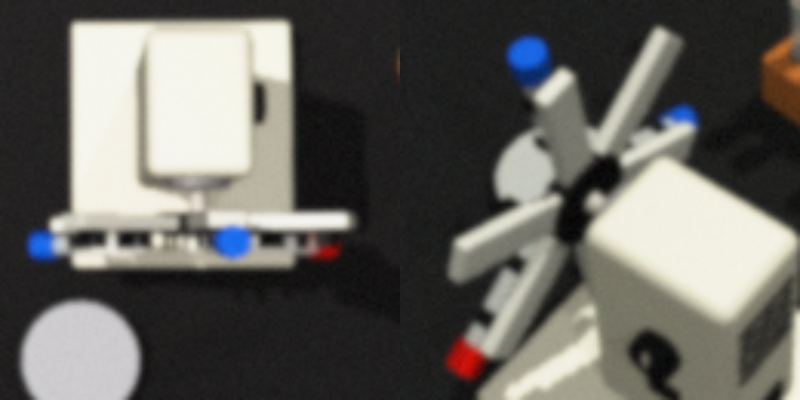

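Run:
```python
from h import *
ax=np.array([483,-58.5,155])
for n,a,b in(('red',(400.8,276.6),(235.5,306.7)),('bb',(370,273),(256.5,208.7)),('ba',(307.5,274.5),(306.5,226.3))):
    X=tri('top',a,'scene',b);d=X-ax;print(n,X.round(1),'clockwise deg',np.degrees(np.arctan2(-d[1],d[2])).round(1),'r',np.hypot(d[1],d[2]).round(1))
    # each camera: intersect with plane x=469
    for c,p in(('top',a),('scene',b)):
        M=P(c);r=np.linalg.inv(M[:,:3])@np.array([*p,1.]);C=-np.linalg.inv(M[:,:3])@M[:,3];Y=C+r*(469-C[0])/r[0];print('  ',c,Y.round(1))
s=monitor.sense();R=cv2.Rodrigues(s['tcp_rot'])[0];print(R.round(3))
```

```text
red [ 468.6 -155.8   85.7] clockwise deg 125.5 r 119.5
   top [ 469.  -228.4 -331.8]
   scene [ 469.  -152.6   82. ]
bb [471.6 -69.9 272.4] clockwise deg 5.5 r 117.9
   top [469.  -53.  436.8]
   scene [469.  -67.  268.1]
ba [470.   49.3 114.4] clockwise deg -110.6 r 115.2
   top [469.   48.7  97.6]
   scene [469.   52.7 110.7]
[[-0.    -0.934  0.357]
 [-0.001  0.357  0.934]
 [-1.     0.    -0.001]]
```

Red is about 126° clockwise of up, since the blue caps fall close to multiples of 120° from it. The axle is near (483, −58, 155). I'll turn the wheel anticlockwise, pushing the empty spokes with the shut fingers tilted in from the front. First I move to the front-left, above everything.

Emit:
apply_moves(deltas=[0,0,0,-10,-23.7,-29.3,-1,0,0,0,-10,-23.7,-29.3,-1,0,0,0,-10,-23.7,-29.3,-1,0,0,0,-10,-23.7,-29.3,-1,0,0,0,-10,-23.7,-29.3,-1,0,0,0,-10,-23.7,-29.3,-1,0,0,0,-10,-23.7,-29.3,-1,0,0,0,-10,-23.7,-29.3,-1,0,0,0,-10,-23.7,-29.3,-1,0,0,0,-10,-23.7,-29.3,-1,0,0,0,-10,-23.7,-29.3,-1,0,0,0,-10,-23.7,-29.3,-1])

```text
time: 1.3
tcp_pos: [381.1, 199.2, 338.9]
tcp_rot: [-0.937, 1.36, 0.937]
contact_force: [1.0, 0.1, -0.5]
finger_gap: 2.6
```

Run:
```python
from h import *
s=monitor.sense();print(s['joint_pos'].round(3),s['tcp_pos'].round(1),s['time'],s['finger_gap']);print(cv2.Rodrigues(s['tcp_rot'])[0].round(3))
```

```text
[ 0.422 -0.427  1.731 -0.     1.838 -0.784] [381.1 199.2 338.9] 1.3 2.565877675377314
[[ 0.    -0.934  0.356]
 [-0.     0.356  0.934]
 [-1.    -0.     0.   ]]
```

Emit:
apply_moves(deltas=[-7,0,0,0,0,0,-1,-7,0,0,0,0,0,-1,-6.9,0,0,0,0,0,-1,0,0,-7.5,0,0,0,-1,0,0,-7.5,0,0,0,-1,0,0,-7.5,0,0,0,-1,0,0,-7.5,0,0,0,-1])

```text
time: 2.0
tcp_pos: [381.2, 200.5, 339.2]
tcp_rot: [-1.413, 0.811, 0.811]
contact_force: [0.9, -0.9, 0.7]
finger_gap: 0.5
```

Run:
```python
from h import *
s=monitor.sense();print(s['joint_pos'].round(3),s['tcp_pos'].round(1),s['time'],s['finger_gap']);print(cv2.Rodrigues(s['tcp_rot'])[0].round(3))
```

```text
[ 0.636 -0.742  1.983 -0.306  1.465 -0.97 ] [381.2 200.5 339.2] 2.0 0.5374676107752981
[[ 0.505 -0.863  0.   ]
 [ 0.001  0.001  1.   ]
 [-0.863 -0.505  0.001]]
```

The fitted arm geometry limits the tilt to about 35° from vertical near the wheel, so I'll push the spokes over the top towards +y. I'm moving in front of the wheel's right half, high up, with a 35° tilt and a 10° lean so only the fingertip's corner touches.

Emit:
apply_moves(deltas=[0,0,0,3.4,-5.8,-35,-1,0,0,0,3.4,-5.8,-35,-1,0,0,0,3.4,-5.8,-35,-1,0,0,0,3.4,-5.8,-35,-1,0,0,0,3.4,-5.8,-35,-1,0,0,0,3.4,-5.8,-35,-1,0,0,0,3.4,-5.8,-35,-1,0,0,0,3.4,-5.8,-35,-1,0,0,0,3.4,-5.8,-35,-1,0,0,-5,0,0,0,-1,2.9,-4.1,0,0,0,0,-1,2.9,-4.1,0,0,0,0,-1])

```text
time: 3.2
tcp_pos: [444.9, -113.1, 339.4]
tcp_rot: [-1.276, 0.667, 0.795]
contact_force: [1.2, 0.5, 0.3]
finger_gap: 0.6
```

```bash
cat >> h.py <<'E'
def st(*targets):
    s=monitor.sense();R=cv2.Rodrigues(s['tcp_rot'])[0];p=s['tcp_pos']
    print('t',s['time'],'tcp',p.round(1),'F',s['contact_force'].round(1),'j',s['joint_pos'].round(2));print(R.round(3).tolist())
    for t in targets:
        t=np.array(t,float);print('to',t,'tool d',(R.T@(t-p)).round(1));p=t
    return s,R
E
python3 - <<'E'
from h import *
st((460,-115,300),(485,-115,232))
im=read_camera('wrist');cv2.imwrite('pics/w1.png',im[:,:,::-1])
E
```

```text
t 3.2 tcp [ 444.9 -113.1  339.4] F [1.2 0.5 0.3] j [-0.6  -0.72  2.    0.46  1.43 -2.08]
[[0.572, -0.82, 0.002], [0.144, 0.102, 0.984], [-0.807, -0.563, 0.177]]
to [ 460. -115.  300.] tool d [40.2  9.6 -8.8]
to [ 485. -115.  232.] tool d [ 69.2  17.8 -12. ]
```

View pics/w1.png

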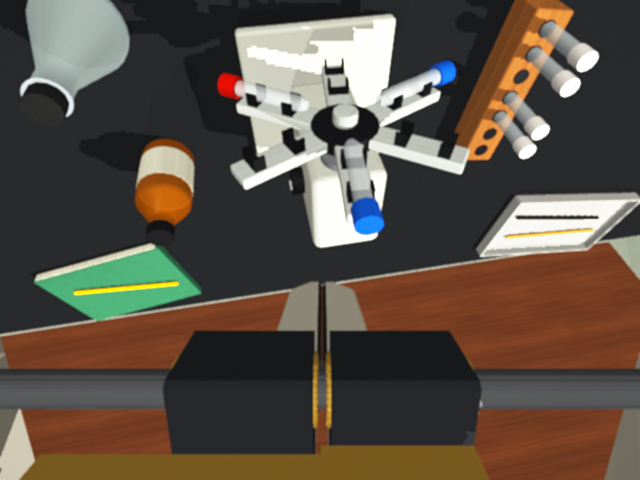

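The wrist view is upside down (left is −y). It shows the wheel clearly: red cap at (228,85), blue caps at (367,217) and (444,72), hub at (345,122). The shut fingers taper to a narrow tip at (322,284). I'll measure the wheel from this view.

```bash
cat >> h.py <<'E'
def onx(n,p,x):
    M=P(n);Q=np.linalg.inv(M[:,:3]);C=-Q@M[:,3];r=Q@np.array([p[0],p[1],1.]);return C+r*(x-C[0])/r[0]
def wheel(im,xp=469,roi=(150,0,520,270),z=155):
    pts=[]
    for c in('red','blue'):
        for b in blobs(im,c,roi,40)[0]:
            X=onx('wrist',b[0],xp);pts.append(X);print(c,b,X.round(1))
    if len(pts)==3:
        A=np.array(pts);c=A.mean(0);d=A-c;print('centre',c.round(1),'radii',np.hypot(d[:,1],d[:,2]).round(1),'red angle cw from up',np.degrees(np.arctan2(-d[:,1],d[:,2])).round(1))
E
python3 - <<'E'
from h import *
im=cv2.imread('pics/w1.png')[:,:,::-1]
wheel(im); print('hub',onx('wrist',(345,122),478).round(1))
M=P('wrist');print('cam',(-np.linalg.inv(M[:,:3])@M[:,3]).round(0))
E
```

```text
red ([227.4, 84.8], 462, [217, 72, 25, 28]) [ 469.  -155.9   91.8]
blue ([444.9, 70.7], 343, [429, 60, 28, 28]) [469.   48.8 104.9]
blue ([366.5, 211.6], 615, [351, 198, 34, 36]) [469.  -70.7 267. ]
centre [469.  -59.3 154.6] radii [115.3 118.9 113. ] red angle cw from up [ 123.  -114.7    5.8]
hub [478.  -59.6 155. ]
cam [ 284. -130.  428.]
```

Emit:
apply_moves(deltas=[0,0,0,20,4.8,-4.4,-1,0,0,0,20,4.8,-4.4,-1,0,0,0,14,3.6,-2.4,-1,0,0,0,14,3.6,-2.4,-1,0,0,0,14,3.6,-2.4,-1,0,0,0,14,3.6,-2.4,-1,0,0,0,13,3.4,-2.4,-1,0,0,0,0,0,0,-1])

```text
time: 4.05
tcp_pos: [485.0, -115.2, 229.8]
tcp_rot: [-1.277, 0.671, 0.798]
contact_force: [-0.7, -0.9, -0.3]
finger_gap: 0.8
```

Run:
```python
from h import *
# arc: contact point on bb's trailing edge at r=75, bb angle f (cw deg): tip corner half-width w
im=read_camera('wrist');cv2.imwrite('pics/w2.png',im[:,:,::-1])
w=6;ax=np.array([0,-59.4,155])
def tip(f,r=78):
    f=np.radians(f);return (486,-59.4-(r*np.sin(f)+(12+w)*np.cos(f)),155+r*np.cos(f)-(12+w)*-np.sin(f)*-1)
st(*[tip(f) for f in(12,6,-10,-25,-40,-60)])
wheel(im)
```

```text
t 4.1 tcp [ 485.  -115.3  231.2] F [-0.   0.4  0.1] j [-0.54 -0.64  2.13  0.46  1.22 -2.12]
[[0.57, -0.822, 0.002], [0.142, 0.101, 0.985], [-0.809, -0.561, 0.174]]
to [486.         -93.2237687  227.55310242] tool d [ 6.6  3.4 21.1]
to [486.         -85.45461425 230.6911955 ] tool d [-1.4 -1.   8.2]
to [486.         -63.5819817  234.94067193] tool d [-0.3 -0.2 22.3]
to [486.         -42.74931575 233.2991361 ] tool d [ 4.3  3.  20.2]
to [486.         -23.05136642 226.32164354] tool d [ 8.4  5.9 18.2]
to [486.          -0.8500185  209.58845727] tool d [16.7 11.6 18.9]
red ([223.8, 115.1], 827, [209, 99, 36, 37]) [ 469.  -156.6   94.3]
blue ([512.9, 95.5], 225, [498, 82, 22, 36]) [469.   41.3 105.9]
```

View pics/w2.png

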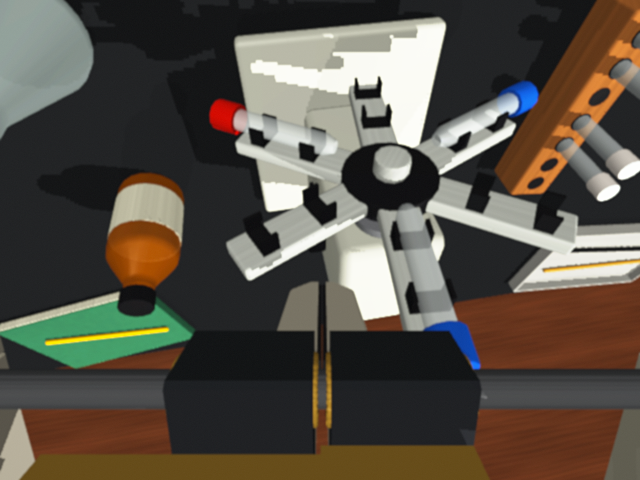

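Run:
```python
from h import *
s,R=st();p=s['tcp_pos'];M=P('wrist')
def pj(X): q=M@np.r_[X,1];return (q[:2]/q[2]).round(0),round(q[2])
for k in(0,19,40,60,84,110): print(k,[pj(p-k*R[:,0]+w*R[:,2]) for w in(-17.5,0,17.5)], 'pt',(p-k*R[:,0]).round(0))
print('bb cap', pj([469,-59.4-12.8,155+122]), 'corner +y low of body',(p-84*R[:,0]+94*R[:,2]-37.5*R[:,1]).round(0),(p-84*R[:,0]+94*R[:,2]+37.5*R[:,1]).round(0))
```

```text
t 4.1 tcp [ 485.  -115.3  231.2] F [-0.   0.4  0.1] j [-0.54 -0.64  2.13  0.46  1.22 -2.12]
[[0.57, -0.822, 0.002], [0.142, 0.101, 0.985], [-0.809, -0.561, 0.174]]
0 [(array([286., 299.]), 183), (array([322., 299.]), 183), (array([359., 299.]), 183)] pt [ 485. -115.  231.]
19 [(array([282., 318.]), 164), (array([322., 318.]), 164), (array([363., 318.]), 164)] pt [ 474. -118.  247.]
40 [(array([276., 345.]), 144), (array([322., 345.]), 144), (array([368., 345.]), 144)] pt [ 462. -121.  264.]
60 [(array([269., 379.]), 125), (array([322., 379.]), 125), (array([376., 379.]), 125)] pt [ 451. -124.  280.]
84 [(array([258., 436.]), 102), (array([323., 436.]), 102), (array([388., 437.]), 102)] pt [ 437. -127.  299.]
110 [(array([237., 537.]), 77), (array([323., 537.]), 77), (array([409., 537.]), 77)] pt [ 422. -131.  320.]
bb cap (array([453., 364.]), 147) corner +y low of body [468. -38. 337.] [406. -31. 294.]
```

Emit:
apply_moves(deltas=[2.85,-4.1,0,0,0,0,-1,2.85,-4.1,0,0,0,0,-1])

```text
time: 4.3
tcp_pos: [485.3, -115.1, 233.7]
tcp_rot: [-1.12, 0.583, 0.835]
contact_force: [0.7, 1.3, 0.1]
finger_gap: 0.5
```

```bash
cat >> h.py <<'E'
def tip(f,r=70,w=9,x=486,c=(-59.4,155)):
    f=np.radians(f);return (x,c[0]-(r*np.sin(f)+(12+w)*np.cos(f)),c[1]+r*np.cos(f)-(12+w)*np.sin(f))
E
python3 - <<'E'
from h import *
st(*[tip(f) for f in(14,5,-5,-15,-25,-35,-45,-55,-60)])
E
```

```text
t 4.3 tcp [ 485.3 -115.1  233.7] F [0.7 1.3 0.1] j [-0.64 -0.58  2.11  0.63  1.31 -2.17]
[[0.573, -0.82, -0.0], [0.282, 0.197, 0.939], [-0.77, -0.538, 0.344]]
to [486.         -96.71074294 217.84034103] tool d [17.8 11.6 11.8]
to [486.         -86.42099065 222.90335827] tool d [-1.  -0.7 11.4]
to [486.         -74.21918667 226.56389946] tool d [ 0.6  0.4 12.7]
to [486.         -61.56710919 228.05000779] tool d [ 2.4  1.7 12.4]
to [486.         -48.84918521 227.31652859] tool d [ 4.1  2.9 11.7]
to [486.         -36.45184239 224.38574826] tool d [ 5.7  4.  10.6]
to [486.         -24.75176772 219.34671709] tool d [7.2 5.  9.3]
to [486.         -14.10446206 212.35254347] tool d [8.4 5.9 7.6]
to [486.          -9.27822174 208.18653348] tool d [4.6 3.2 3.1]
```

Emit:
apply_moves(deltas=[0,0,0,9,5.8,5.9,-1,0,0,0,9,5.8,5.9,-1,0,0,0,-0.3,-0.2,3.8,-1,0,0,0,-0.3,-0.2,3.8,-1,0,0,0,-0.3,-0.2,3.8,-1,0,0,0,0.2,0.1,4.2,-1,0,0,0,0.2,0.1,4.2,-1,0,0,0,0.2,0.1,4.2,-1])

```text
time: 5.1
tcp_pos: [485.9, -74.4, 224.8]
tcp_rot: [-1.121, 0.587, 0.835]
contact_force: [-0.3, -2.1, -0.9]
finger_gap: 0.5
```

Run:
```python
from h import *
im=read_camera('wrist');cv2.imwrite('pics/w3.png',im[:,:,::-1])
st(*[tip(f) for f in(-15,-25,-35,-45,-55,-60)])
wheel(im,roi=(100,0,600,400))
```

```text
t 5.15 tcp [486.  -74.  225.1] F [ 0.9 -0.7 -0.6] j [-0.54 -0.64  2.16  0.6   1.26 -2.08]
[[0.572, -0.82, 0.001], [0.28, 0.196, 0.94], [-0.771, -0.537, 0.342]]
to [486.         -61.56710919 228.05000779] tool d [ 1.2  0.8 12.7]
to [486.         -48.84918521 227.31652859] tool d [ 4.1  2.9 11.7]
to [486.         -36.45184239 224.38574826] tool d [ 5.7  4.  10.6]
to [486.         -24.75176772 219.34671709] tool d [7.2 5.  9.3]
to [486.         -14.10446206 212.35254347] tool d [8.4 5.8 7.6]
to [486.          -9.27822174 208.18653348] tool d [4.6 3.2 3.1]
red ([109.4, 168.3], 663, [100, 150, 28, 37]) [ 469.  -162.   114.2]
blue ([401.9, 80.7], 636, [380, 66, 37, 38]) [469.   37.4  86.8]
blue ([421.4, 327.6], 142, [408, 323, 26, 9]) [469.  -43.8 260.5]
centre [469.  -56.1 153.8] radii [113.1 115.1 107.4] red angle cw from up [ 110.5 -125.6   -6.6]
```

View pics/w3.png

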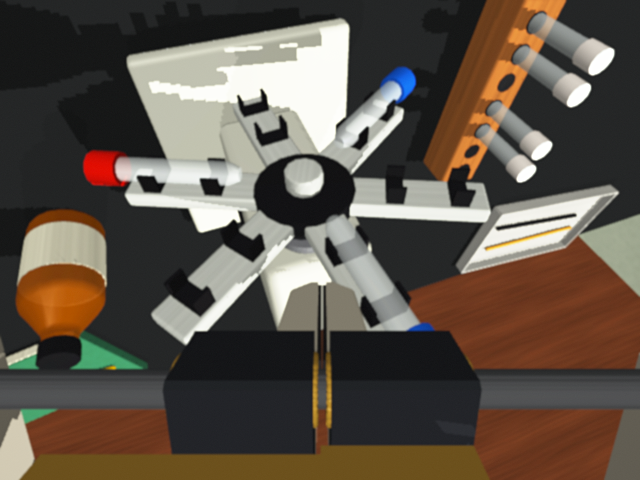

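The push works: with bb's spoke at about −6° the wheel has turned about 12–13°, at only 1–2 N, and the tube is clear of the finger. I'll continue along the arc.

Emit:
apply_moves(deltas=[0,0,0,0.4,0.3,4.2,-1,0,0,0,0.4,0.3,4.2,-1,0,0,0,0.4,0.3,4.2,-1,0,0,0,1.4,1,3.9,-1,0,0,0,1.4,1,3.9,-1,0,0,0,1.4,1,3.9,-1,0,0,0,1.9,1.3,3.5,-1,0,0,0,1.9,1.3,3.5,-1,0,0,0,1.9,1.3,3.5,-1,0,0,0,2.4,1.7,3.1,-1,0,0,0,2.4,1.7,3.1,-1,0,0,0,2.4,1.7,3.1,-1])

```text
time: 6.35
tcp_pos: [485.8, -25.3, 218.5]
tcp_rot: [-1.121, 0.587, 0.835]
contact_force: [-0.8, -2.5, -0.1]
finger_gap: 0.7
```

Run:
```python
from h import *
im=read_camera('wrist');cv2.imwrite('pics/w4.png',im[:,:,::-1])
st(*[tip(f) for f in(-55,-60,-63)])
wheel(im,roi=(0,0,600,400))
```

```text
t 6.4 tcp [485.8 -24.8 218.3] F [-0.7 -1.5 -0.2] j [-0.41 -0.69  2.2   0.55  1.2  -1.96]
[[0.571, -0.821, 0.001], [0.28, 0.197, 0.94], [-0.771, -0.536, 0.342]]
to [486.         -14.10446206 212.35254347] tool d [7.7 5.1 8. ]
to [486.          -9.27822174 208.18653348] tool d [4.6 3.2 3.1]
to [486.          -6.5633438  205.49047199] tool d [2.8 2.  1.6]
blue ([239.6, 82.0], 408, [226, 71, 27, 32]) [469.  -23.4  41.2]
blue ([429.0, 293.0], 1840, [403, 266, 52, 55]) [469.   16.6 240.5]
```

View pics/w4.png

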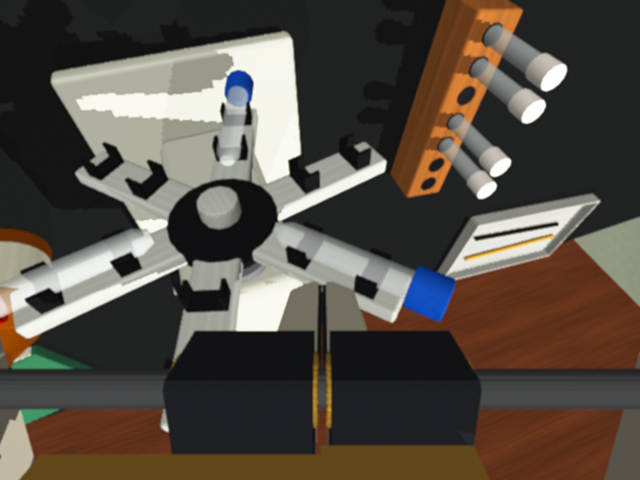

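Emit:
apply_moves(deltas=[0,0,0,2.6,1.7,2.7,-1,0,0,0,2.6,1.7,2.7,-1,0,0,0,2.6,1.7,2.7,-1,0,0,0,2.3,1.6,1.6,-1,0,0,0,2.3,1.6,1.6,-1,0,0,0,0,0,0,-1,0,0,0,-10,0,0,-1,0,0,0,-25,0,0,-1,0,0,0,-40,0,0,-1,0,0,0,-40,0,0,-1])

```text
time: 7.4
tcp_pos: [422.3, -43.4, 299.0]
tcp_rot: [-1.119, 0.587, 0.839]
contact_force: [7.9, 0.6, 14.1]
finger_gap: 0.5
```

Run:
```python
from h import *
im=read_camera('wrist');cv2.imwrite('pics/w5.png',im[:,:,::-1])
s,R=st();print('world x in tool',R[0].round(3))
wheel(im,roi=(0,0,640,400))
```

```text
t 7.45 tcp [421.7 -45.3 303.2] F [-1.6  1.9  2.5] j [-0.57 -0.83  2.13  0.58  1.46 -1.98]
[[0.57, -0.822, 0.0], [0.281, 0.195, 0.94], [-0.772, -0.536, 0.342]]
world x in tool [ 0.57  -0.822  0.   ]
red ([104.4, 276.6], 921, [84, 257, 42, 40]) [ 469.  -163.3  214.8]
blue ([219.0, 102.7], 214, [210, 95, 21, 21]) [469.  -56.6  40. ]
blue ([384.4, 209.0], 660, [371, 194, 27, 31]) [469.   33.4 222.9]
centre [469.  -62.2 159.3] radii [115.4 119.3 114.8] red angle cw from up [  61.2 -177.3  -56.3]
```

View pics/w5.png

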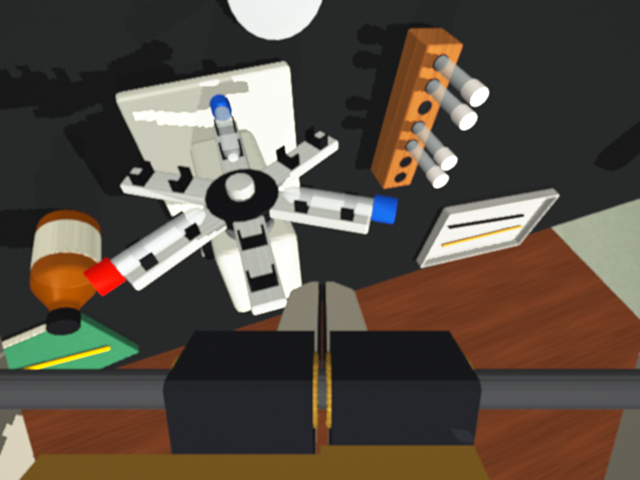

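Red is now about 61–63° clockwise, so the empty spoke E2 is nearly upright. Joint 2 is at its limit here, so I move forward a little, then take out the lean.

Emit:
apply_moves(deltas=[0,0,0,8,-12.5,0,-1,0,0,0,8,-12.5,0,-1,-3.8,5.5,0,0,0,-15,-1,-3.8,5.5,0,0,0,-15,-1,-3.8,5.5,0,0,0,-15,-1,0,0,0,0,0,0,-1])

```text
time: 8.05
tcp_pos: [452.8, -87.2, 289.2]
tcp_rot: [-1.439, 0.753, 0.751]
contact_force: [0.6, 0.6, -0.5]
finger_gap: 0.5
```

Run:
```python
from h import *
im=read_camera('wrist');cv2.imwrite('pics/w6.png',im[:,:,::-1])
st((486,-98,228),*[tip(f,r=80) for f in(3,-10,-20,-30,-40,-50,-56)])
wheel(im,roi=(0,0,640,400))
```

```text
t 8.1 tcp [452.9 -86.6 289. ] F [0.1 1.3 0.3] j [-0.39 -0.79  2.11  0.23  1.26 -1.96]
[[0.57, -0.822, 0.0], [0.001, 0.001, 1.0], [-0.822, -0.57, 0.002]]
to [486. -98. 228.] tool d [ 69.    7.5 -11.6]
to [486.         -84.55809673 233.7913077 ] tool d [-4.7 -3.3 13.5]
to [486.         -66.1891086  237.43123197] tool d [-3.  -2.1 18.4]
to [486.         -51.77193357 237.35783267] tool d [ 0.1  0.1 14.4]
to [486.         -37.58653348 234.7820323 ] tool d [ 2.1  1.5 14.2]
to [486.         -24.06392453 229.78209525] tool d [ 4.1  2.9 13.5]
to [486.         -11.61498435 222.50994208] tool d [ 6.   4.2 12.4]
to [486.          -4.82004517 217.1452213 ] tool d [4.4 3.1 6.8]
red ([208.1, 203.5], 823, [191, 185, 35, 37]) [ 469.  -159.7  210.6]
blue ([358.3, 66.2], 227, [349, 58, 20, 22]) [469.  -52.5  35. ]
blue ([517.5, 214.2], 975, [497, 196, 41, 38]) [469.  36. 220.]
centre [469.  -58.7 155.2] radii [115.2 120.4 114.8] red angle cw from up [  61.2 -177.   -55.6]
```

Emit:
apply_moves(deltas=[0,0,0,0,0,-18,-1,0,0,0,17,1.9,0,-1,0,0,0,17,1.9,0,-1,0,0,0,17,1.9,0,-1,0,0,0,17,1.9,0,-1,0,0,0,-0.9,-0.6,4,-1,0,0,0,-0.9,-0.6,4,-1,0,0,0,-0.9,-0.6,4,-1,0,0,0,-0.9,-0.6,4,-1,0,0,0,-0.9,-0.6,4,-1,0,0,0,-0.7,-0.5,4,-1])

```text
time: 9.2
tcp_pos: [485.3, -81.2, 234.8]
tcp_rot: [-1.436, 0.754, 0.751]
contact_force: [-0.0, -2.1, -2.2]
finger_gap: 0.5
```

Run:
```python
from h import *
im=read_camera('wrist');cv2.imwrite('pics/w7.png',im[:,:,::-1])
st(*[tip(f,r=80) for f in(-10,-20,-30,-40,-50,-56)])
wheel(im,roi=(0,0,640,400))
```

```text
t 9.25 tcp [485.4 -80.8 234.9] F [ 0.1 -0.9  0.4] j [-0.33 -0.72  2.16  0.21  1.13 -1.93]
[[0.57, -0.822, 0.001], [-0.001, 0.001, 1.0], [-0.822, -0.57, -0.0]]
to [486.         -66.1891086  237.43123197] tool d [-1.8 -2.  14.6]
to [486.         -51.77193357 237.35783267] tool d [ 0.   0.1 14.4]
to [486.         -37.58653348 234.7820323 ] tool d [ 2.1  1.5 14.2]
to [486.         -24.06392453 229.78209525] tool d [ 4.1  2.9 13.5]
to [486.         -11.61498435 222.50994208] tool d [ 6.   4.2 12.5]
to [486.          -4.82004517 217.1452213 ] tool d [4.4 3.1 6.8]
red ([167.1, 256.8], 1577, [142, 232, 52, 50]) [ 469.  -153.5  221.9]
blue ([338.9, 61.3], 338, [328, 51, 25, 29]) [469.  -68.   36.4]
blue ([575.5, 234.3], 1754, [545, 211, 57, 48]) [469.   43.2 208.3]
centre [469.  -59.4 155.5] radii [115.1 119.4 115.4] red angle cw from up [ 54.8 175.9 -62.8]
```

View pics/w7.png

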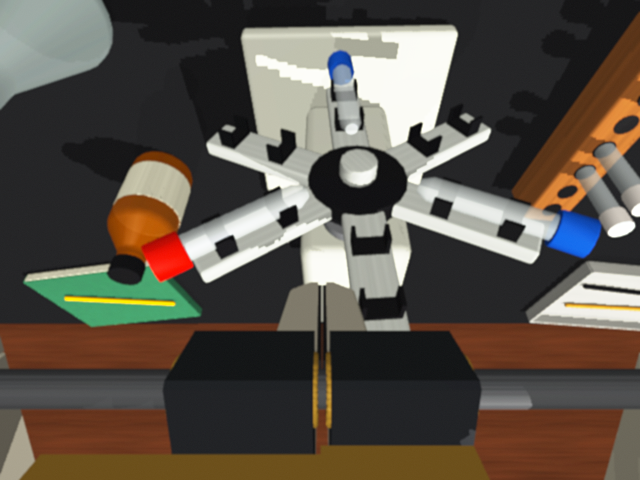

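Emit:
apply_moves(deltas=[0,0,0,-0.4,-0.5,3.7,-1,0,0,0,-0.4,-0.5,3.7,-1,0,0,0,-0.4,-0.5,3.7,-1,0,0,0,-0.4,-0.5,3.6,-1,0,0,0,0,0,3.6,-1,0,0,0,0,0,3.6,-1,0,0,0,0,0,3.6,-1,0,0,0,0,0,3.6,-1,0,0,0,0.5,0.4,3.6,-1,0,0,0,0.5,0.4,3.6,-1,0,0,0,0.5,0.4,3.6,-1,0,0,0,0.5,0.4,3.5,-1])

```text
time: 10.45
tcp_pos: [486.0, -37.9, 234.2]
tcp_rot: [-1.436, 0.754, 0.752]
contact_force: [-0.1, -2.2, -0.8]
finger_gap: 0.4
```

Run:
```python
from h import *
im=read_camera('wrist');cv2.imwrite('pics/w8.png',im[:,:,::-1])
st(*[tip(f,r=80) for f in(-40,-45,-50,-56)])
wheel(im,roi=(0,0,640,400))
```

```text
t 10.5 tcp [486.  -37.5 234.1] F [-0.1 -0.8  0.3] j [-0.2  -0.74  2.17  0.12  1.12 -1.79]
[[0.569, -0.822, 0.001], [-0.001, 0.001, 1.0], [-0.822, -0.569, -0.0]]
to [486.         -24.06392453 229.78209525] tool d [ 3.5  2.5 13.5]
to [486.         -17.68069991 226.4177849 ] tool d [2.8 1.9 6.4]
to [486.         -11.61498435 222.50994208] tool d [3.2 2.2 6.1]
to [486.          -4.82004517 217.1452213 ] tool d [4.4 3.1 6.8]
red ([131.9, 325.9], 2353, [97, 296, 68, 61]) [ 469.  -115.5  256.4]
blue ([210.8, 73.3], 400, [200, 62, 31, 31]) [ 469.  -120.    54.7]
blue ([485.9, 163.7], 1160, [464, 146, 41, 37]) [469.   56.3 155.9]
centre [469.  -59.7 155.6] radii [115.1 117.6 116. ] red angle cw from up [ 29.  149.2 -89.9]
```

View pics/w8.png

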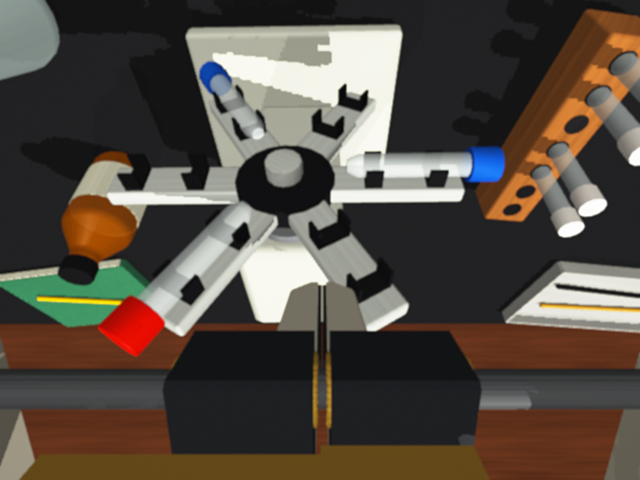

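Emit:
apply_moves(deltas=[0,0,0,0.9,0.6,3.4,-1,0,0,0,0.9,0.6,3.4,-1,0,0,0,0.9,0.6,3.4,-1,0,0,0,0.9,0.6,3.3,-1,0,0,0,1.4,1,3.2,-1,0,0,0,1.4,1,3.2,-1])

```text
time: 11.1
tcp_pos: [486.1, -18.0, 226.4]
tcp_rot: [-1.436, 0.754, 0.751]
contact_force: [-0.8, -3.0, 0.0]
finger_gap: 0.6
```

Run:
```python
from h import *
im=read_camera('wrist');cv2.imwrite('pics/w9.png',im[:,:,::-1])
s,R=st(*[tip(f,r=80) for f in(-50,-55,-60,-62)])
wheel(im,roi=(0,0,640,400))
p=s['tcp_pos'];M=P('wrist')
for k in(50,65,84):
  for yy in(20,37.5):
    q=M@np.r_[p-k*R[:,0]+yy*R[:,1]-46*R[:,2],1];print(k,yy,(q[:2]/q[2]).round(0))
sc=read_camera('scene');cv2.imwrite('pics/s9.png',cv2.resize(sc[150:330,170:410,::-1],(800,600),interpolation=2))
```

```text
t 11.15 tcp [486.  -17.7 226.1] F [-0.8 -1.5  0.5] j [-0.14 -0.75  2.19  0.09  1.1  -1.72]
[[0.569, -0.822, 0.001], [-0.001, 0.001, 1.0], [-0.822, -0.569, -0.0]]
to [486.         -11.61498435 222.50994208] tool d [2.9 2.1 6.1]
to [486.          -5.91294162 218.08830784] tool d [3.6 2.5 5.7]
to [486.          -0.6179677  213.18653348] tool d [4.  2.8 5.3]
to [486.           1.37690461 211.09962447] tool d [1.7 1.2 2. ]
red ([129.8, 356.4], 1525, [96, 337, 66, 33]) [469.  -92.5 261.1]
blue ([145.5, 91.7], 607, [132, 78, 38, 36]) [ 469.  -141.2   71.7]
blue ([440.8, 143.3], 1056, [419, 125, 40, 39]) [469.   53.9 129.2]
centre [469.  -59.9 154. ] radii [111.9 115.7 116.5] red angle cw from up [  16.9  135.4 -102.3]
50 20 [187. 310.]
50 37.5 [182. 262.]
65 20 [170. 333.]
65 37.5 [163. 280.]
84 20 [142. 373.]
84 37.5 [132. 311.]
```

View pics/s9.png

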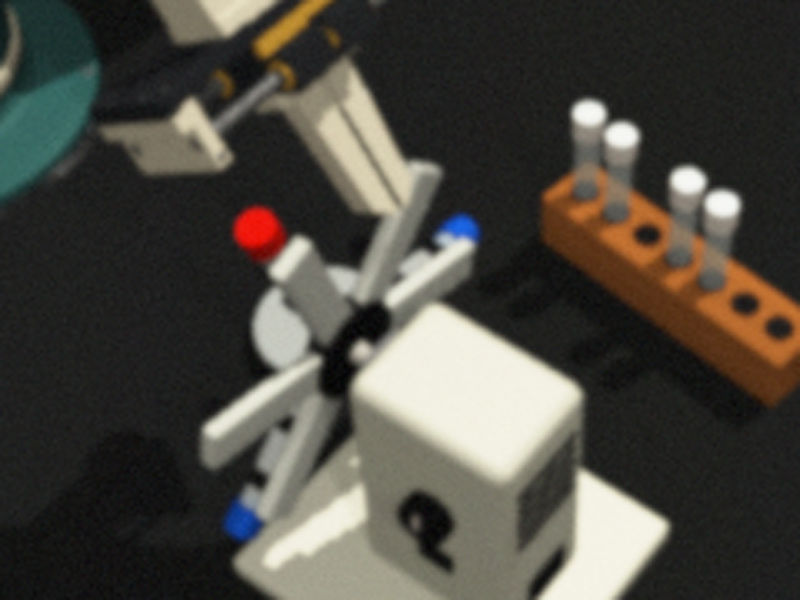

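Emit:
apply_moves(deltas=[0,0,0,1.5,1,3.1,-1,0,0,0,1.5,1,3.1,-1,0,0,0,1.8,1.2,2.8,-1,0,0,0,1.8,1.2,2.8,-1,0,0,0,0,0,0,-1])

```text
time: 11.7
tcp_pos: [486.2, -6.0, 218.1]
tcp_rot: [-1.436, 0.754, 0.752]
contact_force: [-1.7, -0.7, 0.3]
finger_gap: 0.7
```

Run:
```python
from h import *
im=read_camera('wrist');cv2.imwrite('pics/w10.png',im[:,:,::-1])
s,R=st(*[tip(f,r=80) for f in(-58,-61,-63)])
wheel(im,roi=(0,0,640,400))
sc=read_camera('scene');cv2.imwrite('pics/s10.png',sc[:,:,::-1])
t=read_camera('top');cv2.imwrite('pics/t10.png',t[:,:,::-1])
for c in('red','blue'): print(c,blobs(t,c,(290,230,430,300))[0],blobs(sc,c,(210,180,340,330))[0])
```

```text
t 11.75 tcp [486.2  -6.1 218.3] F [0.4 0.1 0.5] j [-0.1  -0.75  2.2   0.06  1.09 -1.68]
[[0.569, -0.822, 0.001], [-0.0, 0.001, 1.0], [-0.822, -0.569, -0.0]]
to [486.          -2.68445686 215.20255116] tool d [2.5 2.  3.4]
to [4.86000000e+02 3.88574546e-01 2.12151783e+02] tool d [2.5 1.7 3.1]
to [486.           2.34672144 210.03037699] tool d [1.7 1.2 2. ]
blue ([97.0, 111.8], 733, [81, 97, 43, 38]) [ 469.  -154.3   88.7]
blue ([408.4, 132.0], 974, [386, 114, 40, 39]) [469.   47.4 110.6]
red [([371.9, 273.1], 100, [366, 269, 13, 10])] [([255.1, 210.1], 205, [248, 202, 15, 17])]
blue [([306.9, 274.6], 81, [303, 269, 10, 11]), ([400.0, 276.6], 25, [396, 275, 8, 4])] [([306.6, 224.9], 57, [300, 222, 13, 7]), ([236.4, 306.8], 104, [231, 300, 13, 13])]
```

Emit:
apply_moves(deltas=[0,0,0,1,0.8,1.4,-1,0,0,0,1,0.8,1.4,-1,0,0,0,1,0.7,1.3,-1,0,0,0,1,0.7,1.2,-1,0,0,0,0,0,0,-1])

```text
time: 12.35
tcp_pos: [486.0, -1.0, 213.3]
tcp_rot: [-1.436, 0.754, 0.752]
contact_force: [-0.8, -1.3, 0.6]
finger_gap: 0.6
```

```bash
cat > chk.py <<'E'
from h import *
import sys
n=sys.argv[1]
im=read_camera('wrist');cv2.imwrite(f'pics/w{n}.png',im[:,:,::-1])
s,R=st(*[tip(f,r=80) for f in(-61,-63)])
wheel(im,roi=(0,0,640,400))
t=np.mean([read_camera('top').astype(float) for _ in range(3)],0).astype(np.uint8);sc=np.mean([read_camera('scene').astype(float) for _ in range(3)],0).astype(np.uint8)
cv2.imwrite(f'pics/t{n}.png',t[:,:,::-1]);cv2.imwrite(f'pics/s{n}.png',sc[:,:,::-1])
for c in('red','blue'): print(c,blobs(t,c,(290,230,430,300))[0],blobs(sc,c,(210,180,340,330))[0])
E
python3 chk.py 11
```

```text
t 12.4 tcp [486.   -1.1 213.4] F [ 0.1 -0.7  0.4] j [-0.08 -0.75  2.21  0.05  1.08 -1.66]
[[0.569, -0.822, 0.001], [-0.001, 0.001, 1.0], [-0.822, -0.569, -0.0]]
to [4.86000000e+02 3.88574546e-01 2.12151783e+02] tool d [1.  0.7 1.5]
to [486.           2.34672144 210.03037699] tool d [1.7 1.2 2. ]
blue ([74.0, 123.4], 798, [58, 108, 45, 39]) [ 469.  -159.5   96.3]
blue ([393.3, 128.6], 928, [370, 111, 40, 39]) [469.   43.6 101.8]
red [([366.4, 273.2], 88, [361, 269, 11, 10])] [([259.1, 206.4], 204, [252, 199, 15, 17])]
blue [([308.7, 274.4], 79, [305, 269, 9, 11]), ([403.8, 275.2], 42, [399, 271, 9, 8])] [([305.7, 228.6], 41, [300, 226, 12, 6]), ([233.9, 306.4], 110, [228, 299, 13, 14])]
```

Emit:
apply_moves(deltas=[0,0,0,0.6,0.4,0.8,-1,0,0,0,0.5,0.4,0.8,-1,0,0,0,0,0,0,-1,0,0,0,0,0,0,-1])

```text
time: 13.1
tcp_pos: [486.0, 0.4, 212.2]
tcp_rot: [-1.436, 0.754, 0.752]
contact_force: [-0.3, -0.8, 0.8]
finger_gap: 0.4
```

```bash
python3 chk.py 12
```

```text
t 13.15 tcp [4.860e+02 4.000e-01 2.122e+02] F [-0.5 -1.2  0.7] j [-0.08 -0.75  2.21  0.05  1.08 -1.66]
[[0.569, -0.822, 0.001], [-0.001, 0.001, 1.0], [-0.822, -0.569, -0.0]]
to [4.86000000e+02 3.88574546e-01 2.12151783e+02] tool d [-0.   0.  -0.1]
to [486.           2.34672144 210.03037699] tool d [1.7 1.2 2. ]
blue ([67.7, 126.6], 816, [51, 111, 46, 39]) [ 469.  -160.6   98.4]
blue ([388.9, 127.6], 932, [366, 110, 40, 40]) [469.   42.4  99.5]
red [([365.1, 273.3], 90, [360, 269, 11, 10])] [([260.0, 205.5], 207, [253, 198, 15, 17])]
blue [([309.0, 274.6], 74, [305, 269, 9, 11]), ([404.3, 274.9], 45, [400, 271, 8, 8])] [([305.2, 229.7], 43, [299, 227, 12, 6]), ([233.5, 306.3], 109, [228, 299, 13, 14])]
```

The two blue caps are now level to 0.3°. I'll lift the finger straight up off the spoke and recheck without occlusion.

Emit:
apply_moves(deltas=[0,0,0,-4.1,-2.8,0,-1,0,0,0,-8.2,-5.7,0,-1,0,0,0,-20,-8,0,-1,0,0,0,-25,-10,0,-1,0,0,0,-25,-10,0,-1,0,0,0,-10,-5,0,-1,0,0,0,0,0,0,-1,0,0,0,0,0,0,-1])

```text
time: 14.25
tcp_pos: [467.7, 0.5, 310.6]
tcp_rot: [-1.436, 0.755, 0.752]
contact_force: [0.3, 0.1, -0.6]
finger_gap: 0.6
```

```bash
python3 chk.py 13
python3 - <<'E'
from h import *
T=cv2.imread('pics/t13.png')[:,:,::-1]
print([b for b in blobs(T,'white',(230,190,430,340),100)[0]]); print(blobs(cv2.imread('pics/top0.png')[:,:,::-1],'white',(230,190,430,340),100)[0])
E
```

```text
t 14.3 tcp [467.6   0.5 310.1] F [ 0.1  0.  -0.5] j [-0.08 -0.78  2.07  0.05  1.25 -1.65]
[[0.568, -0.823, 0.001], [-0.001, 0.001, 1.0], [-0.823, -0.568, -0.0]]
to [4.86000000e+02 3.88574546e-01 2.12151783e+02] tool d [91.1 40.5 -0.1]
to [486.           2.34672144 210.03037699] tool d [1.7 1.2 2. ]
red ([207.8, 238.0], 1521, [187, 215, 42, 46]) [469.  -62.1 271.7]
blue ([373.0, 75.3], 573, [356, 61, 30, 31]) [469.   42.6  98.8]
blue ([128.1, 75.6], 494, [116, 63, 32, 31]) [ 469.  -160.7   99.1]
centre [469.  -60.1 156.6] radii [115.2 117.8 115.9] red angle cw from up [   1.  -119.3  119.7]
red [([365.1, 273.3], 90, [360, 269, 11, 10])] [([260.1, 205.5], 206, [253, 198, 15, 17])]
blue [([309.1, 274.7], 78, [305, 269, 10, 11]), ([404.3, 274.9], 45, [400, 271, 8, 8])] [([305.3, 229.6], 43, [299, 227, 12, 6]), ([233.3, 306.3], 113, [227, 299, 14, 14])]
[([353.0, 241.1], 5564, [313, 201, 95, 88]), ([344.9, 319.1], 680, [322, 310, 42, 30]), ([333.4, 335.4], 220, [311, 331, 47, 9])]
[([353.4, 239.9], 5391, [311, 201, 98, 81]), ([320.6, 311.8], 1159, [302, 293, 38, 39])]
```

View pics/w13.png

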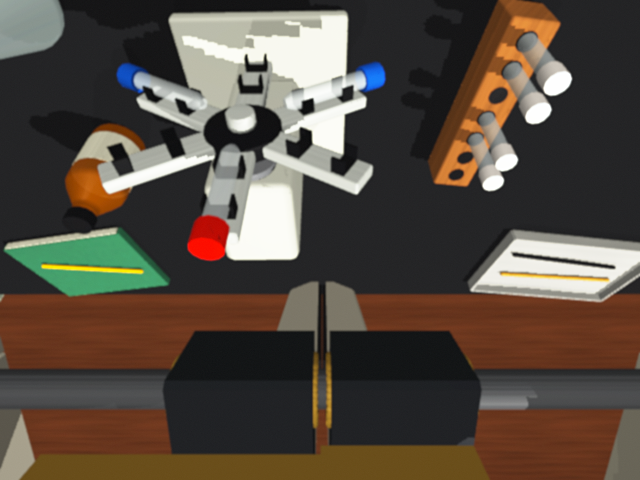

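Run:
```python
from h import *
X=tri('top',(365.1,273.3),'scene',(260.1,205.5));A=tri('top',(404.3,274.9),'scene',(233.3,306.3));B=tri('top',(309.1,274.7),'scene',(305.3,229.6))
d=X-[0,-59.5,155];print('red',X.round(1),np.degrees(np.arctan2(-d[1],d[2])).round(2));print('a',A.round(1),'b',B.round(1))
im=read_camera('wrist');a,_=blobs(im,'red',(0,0,640,300),40);print(a,monitor.sense()['joint_velocities'].round(3))
```

```text
red [471.  -60.9 271.6] 0.69
a [ 472.  -161.7   98.3] b [469.6  45.9 107.4]
[([207.9, 237.4], 1518, [187, 215, 42, 46])] [-0.002 -0.    -0.004 -0.     0.001 -0.   ]
```

```bash
python3 -c "
from cell import manip
print(manip.hand_in())"
```

```text
the job is handed in; nothing more can be done
None
```

The red-capped tube now points straight up to within about 1°, and the job is handed in. The wheel is at rest and the arm is raised clear of it.

**How it was done:** I turned the wheel about 125° anticlockwise in two gentle pushes with the shut fingertip. The first was on the spoke behind the blue tube (side edge only, clear of the tube), the second on the empty spoke after it. Measured forces while pushing were about 1–3 N. The job took about 15 s of the 67 s allowed.

**Last checks:**
- **Wrist view, finger lifted off:** the three caps give the red tube's angle as 1.0°, 0.7° and −0.3°. The two blue caps are level to about 0.1°.
- **Top and scene views:** the red cap comes out at 0.7° from up.
- **At rest:** repeated pictures showed no movement.
- **Rotator:** the wheel centre is within 1–2 mm of where it started.

**What was weak or off:**
- **Blue cap in the scene view:** one blue cap is partly hidden there and read about 8 mm too high, so I ignored it, as it had the same bias at the start.
- **Force reading:** 14 N appeared once, as the arm stopped after a fast retreat in free space, with joint 2 at its limit. I took it as inertia; the next reading was about 3 N.
- **Rack, flask, bottle and dish:** the arm passed well above or clear of them and they showed no sign of moving. I did not measure their positions again, and the gripper hid most of the dish in the last top view.

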